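# Clear the scale off the descaling plate and hold the dump gate open

## Task

Pick up the scraper block and with it, not with the fingers, wipe all four limescale chips off the steel plate into the chute at its end, then stand the scraper back upright on the worktop. Now pull the chute's spring-return gate out by its black handle until the handle is in line with the two mark posts, so that the chips drop into the pan below, and finish while still holding it there: do not let go. Leave everything else on the worktop where it is.

Things in the scene. Friction and masses are not known exactly. Their poses are not given: they have to be found in the camera images.
- station: Fixed descaling station, 150 x 400 mm. Origin on the worktop below the plate's chute-side edge, mid-width; z up, x across, +y from the chute along the plate: wiping and pulling both go towards -y. In order from +y to -y: steel plate, open-topped chute with a gate as floor (a pan beneath it, floor 8 mm above the worktop), then the gate's pull handle between two rails and the mark posts.
- plate_mid (a point): middle of the plate's top face, 100 mm above the worktop; axes as the station's. The plate is 180 mm long (y), level, open at both ends, 124 mm wide between side lips that rise 12 mm above it and are 4 mm thick.
- chute_mouth (a point): middle of the chute's opening, level with the plate's top, 30 mm beyond its edge; axes as the station's. The chute is 60 mm long (y), 124 mm wide; its side and outer walls, 4 mm thick, rise 12 mm above the plate's level; its floor, the gate, lies 58 mm above the worktop.
- gate (a joint): spring-return gate slide, m: 0 shut, grows as it is pulled out along the station's -y, end stop at 0.105. At 0.075 the handle is in line with the mark posts. A spring always pulls it shut: about 5 N at 0, rising evenly to about 11 N at 0.075. The chute floor is fully open from about 0.065.
- pull_grip (a point): on the gate's pull handle: upright black blade 60 mm across (x), 12 mm thick (y), from 58 to 115 mm above the worktop, with a 10 mm high crossbar as thick at its foot. Point at mid-width and mid-thickness, 95 mm above the worktop; axes as the station's; moves with the gate. 40 mm clear of the chute's outer wall when shut.
- mark (a point): the mark: midway between two dark upright posts (6 mm thick, tops 105 mm above the worktop, 67 mm either side of the middle) beside the handle's path, 90 mm above the worktop. The handle is at the mark when in line with both posts; axes as the station's
- scraper_mid (a point): middle of the scraper block, 35 mm above its underside. White, 70 mm tall: a flat foot 104 x 30 x 30 mm, rubber underneath, and on it an upright handle 66 mm long (x), 22 mm thick (y), from 30 to 70 mm up. x along its length, y through its thickness, z up. 0.15 to 0.31 kg. At the start it stands on the worktop to the left or right of the station.
- scraper: the same scraper; origin at the centre of its underside
- flake0_mid (a point): centre of one of four like loose chips of limescale, off-white, about 27 x 24 mm and 9 mm thick, 12 g, lying flat on the plate, its centre 18 to 98 mm from the chute-side edge and at most 36 mm from the plate's middle line
- flake1_mid (a point): centre of one of four like loose chips of limescale, off-white, about 27 x 24 mm and 9 mm thick, 12 g, lying flat on the plate, its centre 18 to 98 mm from the chute-side edge and at most 36 mm from the plate's middle line
- flake2_mid (a point): centre of one of four like loose chips of limescale, off-white, about 27 x 24 mm and 9 mm thick, 12 g, lying flat on the plate, its centre 18 to 98 mm from the chute-side edge and at most 36 mm from the plate's middle line
- flake3_mid (a point): centre of one of four like loose chips of limescale, off-white, about 27 x 24 mm and 9 mm thick, 12 g, lying flat on the plate, its centre 18 to 98 mm from the chute-side edge and at most 36 mm from the plate's middle line
- filter: Leave alone: white breathing-filter cartridge, a disc 72 mm across on a short stem, 66 mm tall; it and the scraper may swap places
- collar: Leave alone: grey tube collar (ring) 44 mm across, 28 mm tall, lying in front of the station
- tee: Leave alone: clear T-shaped tube connector 70 mm long, 22 mm thick, lying in front of the station
- brush: Leave alone: small white hand brush lying near the robot
- bowl: Leave alone: steel bowl 120 mm across, 45 mm tall, behind the station
- jug: Leave alone: clear mug-like jug 84 mm across, 110 mm tall, with one handle, behind the station
- detergent: Leave alone: white bottle 68 mm across, 170 mm tall, behind the station
Things that resemble listed ones, but are neither listed nor needed, are in the scene too. What is shaped like the scraper but orange is not meant.

How it is judged:
On the way, in this order (a step that is already met when the one before it is completed fails the run):
1. all four chips are in the chute, past the plate edge, with the gate shut (y of flake0_mid in the frame of station between -0.062 and -0.002 m and z of flake0_mid in the frame of station between 0.055 and 0.103 m and x of flake0_mid in the frame of station between -0.064 and 0.064 m and y of flake1_mid in the frame of station between -0.062 and -0.002 m and z of flake1_mid in the frame of station between 0.055 and 0.103 m and x of flake1_mid in the frame of station between -0.064 and 0.064 m and y of flake2_mid in the frame of station between -0.062 and -0.002 m and z of flake2_mid in the frame of station between 0.055 and 0.103 m and x of flake2_mid in the frame of station between -0.064 and 0.064 m and y of flake3_mid in the frame of station between -0.062 and -0.002 m and z of flake3_mid in the frame of station between 0.055 and 0.103 m and x of flake3_mid in the frame of station between -0.064 and 0.064 m and value of joint gate below 0.02 m), for 0.2 s.
2. the scraper stands upright on the worktop, released (height (world z) of scraper_mid between 0.028 and 0.042 m and angle between scraper_mid's own z axis and vertical below 0.2 rad and contact force between the fingers and scraper below 0.1 N), for 0.2 s.
3. the fingers hold the gate's handle at the mark and the chips are in the pan (value of joint gate between 0.067 and 0.083 m and contact force between the fingers and gate above 2 N and contact force between scraper and gate below 0.1 N and y of flake0_mid in the frame of station between -0.082 and 0.022 m and z of flake0_mid in the frame of station between 0 and 0.046 m and x of flake0_mid in the frame of station between -0.068 and 0.068 m and y of flake1_mid in the frame of station between -0.082 and 0.022 m and z of flake1_mid in the frame of station between 0 and 0.046 m and x of flake1_mid in the frame of station between -0.068 and 0.068 m and y of flake2_mid in the frame of station between -0.082 and 0.022 m and z of flake2_mid in the frame of station between 0 and 0.046 m and x of flake2_mid in the frame of station between -0.068 and 0.068 m and y of flake3_mid in the frame of station between -0.082 and 0.022 m and z of flake3_mid in the frame of station between 0 and 0.046 m and x of flake3_mid in the frame of station between -0.068 and 0.068 m), for 0.3 s.
At the end, for the whole second after the job is handed in: The fingers hold the handle (over 2 N) with the gate still and within 8 mm of the mark (joint 0.067 to 0.083), the scraper does not touch the handle; all four chips lie in the pan under the chute; the scraper stands on the worktop, within 0.2 rad of upright, released (all of step 2 and all of step 3 and velocity of joint gate between -0.02 and 0.02 m/s); the arm keeps its last pose, push and grip.
It fails at once if the fingers push a chip (contact force between the fingers and flake0 above 1 N or contact force between the fingers and flake1 above 1 N or contact force between the fingers and flake2 above 1 N or contact force between the fingers and flake3 above 1 N).
It fails at once if another thing on the worktop is moved by more than 30 mm (distance of any of filter, collar, tee, brush, bowl, jug, detergent from where it was at the start of the episode above 0.03 m).
It also fails if it takes over 67 s, if anything falls off the work surface, if the arm or the gripper's body presses on something with over 40 N, if the wrist force passes 120 N, or if a joint passes its speed limit or range.

## Robot

A 6-joint arm with a two-finger parallel gripper is mounted at the origin on the work surface. World frame = base frame: x ahead of the robot, y to its left, z up, the work surface at z = 0. Lengths are in m, angles in rad, forces in N, time in s.
With the tool pointing down it reaches from about 0.35 to 0.975 m from the base axis. Payload 4.9 kg.
Tool frame: the origin (TCP) lies on the centre line of the jaws, within the pads' length; the fingertips stand 14 mm ahead of it and the grasp point (between the pads) lies 5 mm behind it; x points along the fingers, z is the direction in which the jaws open and shut, and the axes are right-handed (so a half turn about x gives the same grasp; the last joint's range is limited). The gripper opens to 85 mm and grips with 20 to 120 N. Pads are 22 mm wide; open, the fingers measure 114 mm over their backs; the gripper's body (76 mm by 85 mm) begins 54 mm behind the grasp point. The pads swing forward as they close: fully open they stand 13 mm farther back than shut.
Start: joints at [-1.35, 0.053, 1.613, -0, 1.476, -0.119], TCP at [0.208, -0.589, 0.245] pointing down, gripper open.
Joint ranges: [-3.01, 3.01], [-1.01, 2.22], [0.06, 2.58], [-1.02, 4.17], [0.09, 2.62], [-3.14, 3.14]. Speed limits (rad/s): [2.57, 2.57, 3.14, 3.14, 3.14, 3.14].

## Interface

Orientations are given as a rotation vector (axis times angle).
In Python, from station import ctrl gives the robot as it stands.
- The arm moves only by the tool move_arm, never from a script. Its argument "increments" is a list that holds one entry, the list of rows, each a list of 4 numbers: the shift along the tool's x, y, z in units of 25 cm (1.0 is 25 cm), then the turn about the tool's x in units of 90 degrees (1.0 is 90 degrees). A call has 1 to 20 rows; each row shifts and turns the commanded pose from where the row before left it, along the tool's axes as they then stand; what a row does not reach is not made up. A row lasts 1/12 s, in which the tool goes at most 41.7 mm and 7.16 degrees, less where a joint would pass 70% of its speed; a pose out of reach is approached as far as the arm can. A call with a number of a shift or a turn outside -1 to 1 is refused whole. A call with a gripper value outside its range is refused whole. "gripper" is the closure, from 0 (fully open) to 1 (shut), set as the call begins (left out, the last holds). The fingers move at their own pace and stop on an object; "squeeze" is the grip in N (left out, the last holds). Time passes only in rows, so rows that do not move let the fingers close. It gives the time, the measured TCP pose, the force and the opening at its end, in the units of the state.
- ctrl.get_obs(): the state, without advancing time (a new reading comes with each control period).
- ctrl.get_image(name): name is "side" or "top" or "wrist"; returns a dict with "pixels" (480x640x3 uint8, red, green, blue), "depth" (480x640 float32, m along the optical axis (not along the pixel's ray), 0 where there is no reading), "K" (3x3 intrinsics, pixels), "extrinsics" (4x4, takes a point from camera to world coordinates); the wrist camera has in their place "tool_from_camera" (4x4, takes a point from camera to tool coordinates, whose origin is the TCP and whose axes are the tool frame's). Camera axes: x right, y up, looking along -z (the intrinsics and any distortion apply to the point x, -y, -z); pixel columns grow to the right and rows downward; lengths in m; the calibration is good to about 2 mm. A picture is of the moment at which its call begins: read the wrist's pose just before it.
- ctrl.finish_job(): hands the job in, once; it reports no verdict.
Trained networks look in the newest picture that a camera, given by its name, has taken for a name from the list of things; names that differ only in an ending like _2 or _b are one class to them, and where a whole thing is asked for, a point or a joint stands for the part that bears it (a point fixed in the world has none). Each returns a list of dicts, best first, with "score" (0 to 1); they miss things now and then, are a little off and sometimes report something else, mostly with a low value. They report only what shows in the picture. A call takes as long as a camera call. They do not tell look-alikes from the thing itself.
- ctrl.trace(camera, target): "region" (480x640 bool, what is visible of it) and "pixel" ([row, column] in pixels, amid what is visible of it).
The state is a dict: "t": time; "q": joint angles; "dq": joint speeds; "effort": joint torques, N m; "tool_pos": TCP position; "tool_rot": TCP orientation; "contact_force": force on the tool from outside, world axes, zero at the start; "wrist_torque": the same for the moment, N m; "opening": finger opening in m.
Only numpy, scipy, OpenCV 4.12 (cv2) and the standard library are available. Lean on these libraries where they do the work, as an engineer would, in place of code of your own. Each camera call takes 0.05 s, during which the arm holds its last target. There are 200 camera calls.

## Working session

There is one attempt and no reset: what is moved stays moved. The work goes in short steps, Python scripts to look and compute and a tool call to move; the robot and the scene stay as the last step left them, time stands still between calls to the robot, and variables do not carry over. Pictures are saved under pics/ and viewed, about 8 in all and at most 12, crops included, and the job is handed in when it is done.

Besides the shell and the picture viewer there is one more tool, called after "Request:" as a command line: name --argument value ..., lists and objects as JSON in quotes. move_arm: Moves the arm, as the interface text tells. Shifts and turns lie within -1 to 1; 1 stands for 25 cm of shift or 90 degrees of turn. Its arguments: {"type":"object","properties":{"increments":{"type":"array","items":{"type":"array","items":{"type":"array","items":{"type":"number","minimum":-1,"maximum":1}}}},"gripper":{"type":"number"},"squeeze":{"type":"number"}},"required":["increments"]}

```bash
ls; mkdir -p pics; cat > h.py <<'E'
import numpy as np, cv2
from scipy.spatial.transform import Rotation as R
from station import ctrl
def cloud(im, T=None):
    K=im["K"]; d=im["depth"]; T=im["extrinsics"] if T is None else T
    v,u=np.mgrid[0:480,0:640]
    p=np.stack([(u-K[0,2])/K[0,0]*d, -(v-K[1,2])/K[1,1]*d, -d, np.ones_like(d)],-1)
    return (p@np.asarray(T).T)[...,:3]
def shot(name):
    o=ctrl.get_obs(); im=ctrl.get_image(name); T=None
    if name=="wrist":
        T=np.eye(4); T[:3,:3]=R.from_rotvec(o["tool_rot"]).as_matrix(); T[:3,3]=o["tool_pos"]; T=T@im["tool_from_camera"]
    return im, cloud(im,T)
def save(im,f,crop=None,s=1):
    p=im["pixels"][...,::-1]
    if crop: p=p[crop[0]:crop[1],crop[2]:crop[3]]
    cv2.imwrite("pics/"+f,cv2.resize(p,None,fx=s,fy=s))
E
python3 - <<'E'
from h import *
o=ctrl.get_obs(); print(o); print(R.from_rotvec(o["tool_rot"]).as_matrix().round(3))
for c in ["top","side"]:
    im,P=shot(c); save(im,c+"0.png"); print(c,im["extrinsics"],im["K"])
    for n in ["scraper","station","gate","flake0_mid","filter","collar","tee","brush","bowl","jug","detergent"]:
        for r in ctrl.trace(c,n)[:5]:
            m=r["region"]&(im["depth"]>0)
            q=P[m]
            if len(q): print(n,round(r["score"],2),r["pixel"],m.sum(),np.median(q,0).round(3),np.percentile(q,2,axis=0).round(3),np.percentile(q,98,axis=0).round(3))
E
```

```text
pics
{'t': 0.0, 'q': array([-1.34999927e+00,  5.33624428e-02,  1.61426608e+00, -2.30207792e-05,
        1.47601496e+00, -1.18978355e-01]), 'dq': array([-3.93850720e-05,  7.92813623e-04,  4.44748110e-05,  8.06727319e-04,
        6.16239294e-05, -1.88103282e-04]), 'effort': array([ 4.21459281e-04, -3.93675113e+01, -3.70178711e+01, -9.72399948e-05,
        6.91576468e-03, -2.46766353e-05]), 'tool_pos': array([ 0.20817489, -0.5886886 ,  0.24407621]), 'tool_rot': array([ 0.95670053,  1.35257749, -0.95445386]), 'contact_force': array([ 0.63972015, -0.263438  , -0.33518578]), 'wrist_torque': array([-0.01201051, -0.05483689,  0.01764184]), 'opening': 0.08570028717546835}
[[-0.     0.943  0.333]
 [ 0.002  0.333 -0.943]
 [-1.     0.    -0.002]]
top [[-0.1157343   0.97187237 -0.2051089   0.39089919]
 [-0.99326194 -0.11198558  0.02983189  0.03471354]
 [ 0.00602355  0.20717944  0.97828442  1.02007356]
 [ 0.          0.          0.          1.        ]] [[499.23732733   0.         323.44223507]
 [  0.         499.23732733 232.25768431]
 [  0.           0.           1.        ]]
scraper 0.63 [289.3
[... 2673 characters left out ...]
  -0.287  0.015] [ 0.662 -0.136  0.115]
filter 0.79 [206.9, 400.7] 370 [ 0.506 -0.348  0.038] [ 0.478 -0.382  0.001] [ 0.542 -0.327  0.063]
collar 0.67 [239.9, 410.9] 191 [ 0.418 -0.196  0.016] [ 0.399 -0.229 -0.   ] [ 0.436 -0.187  0.026]
tee 0.83 [325.1, 354.5] 381 [0.398 0.192 0.017] [ 0.368  0.141 -0.002] [0.42  0.21  0.021]
brush 0.64 [289.5, 379.9] 715 [0.402 0.027 0.015] [ 0.385 -0.095  0.004] [0.423 0.092 0.02 ]
brush 0.16 [225.7, 312.3] 66 [ 0.617 -0.005  0.106] [ 0.605 -0.021  0.099] [0.631 0.005 0.109]
jug 0.68 [289.8, 203.9] 2255 [0.717 0.301 0.07 ] [0.672 0.251 0.   ] [0.776 0.333 0.109]
detergent 0.53 [238.4, 307.2] 86 [0.596 0.048 0.106] [0.584 0.032 0.097] [0.61  0.057 0.109]
```

View pics/top0.png

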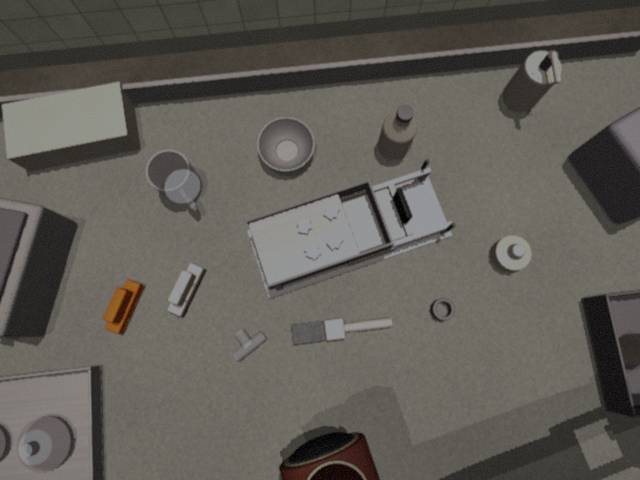

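```bash
cat > m.py <<'E'
from h import *
def yawfit(q):  # min-area rect of xy points
    (c,wh,a)=cv2.minAreaRect((q[:,:2]*1000).astype(np.float32)); return np.round(c,1),np.round(wh,1),round(a,1)
E
python3 - <<'E'
from m import *
im,P=shot("top"); px=im["pixels"].astype(int)
for n,k in (("scraper",2),("station",1),("gate",1)):
    for r in ctrl.trace("top",n)[:k]:
        m=r["region"]&(im["depth"]>0); 
        print(n,r["pixel"],px[m].mean(0).round(), yawfit(P[m]))
        if n=="scraper":
            t=m&(P[...,2]>0.06); f=m&(P[...,2]>0.02); print(" top",yawfit(P[t]),P[t][:,2].mean(), "foot",yawfit(P[f]))
        if n=="station":
            t=m&(P[...,2]>0.107)&(P[...,2]<.12); print(" lips",yawfit(P[t]))
            t=m&(P[...,2]>0.095); print(" plate",yawfit(P[t]))
        if n=="gate":
            t=m&(P[...,2]>0.1); print(" blade",yawfit(P[t]),np.percentile(P[t][:,2],95))
E
```

```text
scraper [309.9, 120.5] [109.  63.  24.] (array([499.8, 417. ]), array([ 45.3, 102.3]), 59.9)
 top (array([496.8, 413. ]), array([22.1, 65.7]), 63.6) 0.06937026400496749 foot (array([497.3, 412.7]), array([ 31.3, 102.4]), 63.1)
scraper [289.1, 186.0] [113. 110. 107.] (array([519.4, 298.1]), array([ 48.7, 106. ]), 60.6)
 top (array([516. , 289.8]), array([22.9, 65.7]), 61.1) 0.06964302130155513 foot (array([516. , 289.7]), array([ 30.5, 103.7]), 60.1)
station [231.7, 347.3] [123. 123. 122.] (array([609.3, -51.9]), array([179.6, 414.7]), 12.4)
 lips (array([597.1, -44.2]), array([139.6, 367.1]), 11.9)
 plate (array([595.2, -45.8]), array([140.8, 368.3]), 12.5)
gate [217.9, 375.4] [123. 123. 124.] (array([ 615.3, -112.4]), array([118.5, 146.4]), 13.1)
 blade (array([610. , -97.7]), array([ 60.2, 118.6]), 9.2) 0.11820051932139483
```

Top view: the white scraper is at pixel (row 289, col 186), with the orange look-alike at (305, 123). The plate runs from col 250 to 350 with four chips around (225–255, 303–335). The black handle is at (205, 402) and the mark posts at (165, 426) and (230, 448).

```bash
cat > st.py <<'E'
from m import *
def fit(P,m0):
    from scipy.optimize import minimize
    q=P[m0]; best=None
    # coarse: rect of tall parts
    q=q[(q[:,2]>.095)&(q[:,2]<.125)]
    c,wh,a=yawfit(q); return q,c,wh,a
def S(yaw,o):
    c,s=np.cos(yaw),np.sin(yaw); return np.array([[c,s],[-s,c]]),np.array(o)
E
python3 - <<'E'
from st import *
im,P=shot("top"); px=im["pixels"].astype(int)
r=ctrl.trace("top","station")[0]; m=r["region"]&(im["depth"]>0)
Rm,o=S(np.radians(12.2),[.5963,-.0403])
L=np.dstack([(P[...,:2]-o)@Rm.T,P[...,2]])
q=L[m]
# side lips/walls tops
for nm,sel in (("lip-",(abs(q[:,0]+.064)<.008)&(q[:,2]>.107)&(q[:,1]>-.06)),("lip+",(abs(q[:,0]-.064)<.008)&(q[:,2]>.107)&(q[:,1]>-.06))):
    s=q[sel]; k=np.polyfit(s[:,1],s[:,0],1); print(nm,len(s),"yaw corr deg",np.degrees(k[0]).round(2),"x",np.median(s[:,0]),"y range",np.percentile(s[:,1],[1,99]),"z",np.median(s[:,2]))
s=q[(abs(q[:,0])<.05)&(q[:,1]>-.05)&(q[:,2]>.095)&(q[:,2]<.104)]; print("plate y",np.percentile(s[:,1],[.5,1,99,99.5]),"z",np.median(s[:,2]))
s=q[(abs(q[:,0])<.05)&(abs(q[:,1]+.062)<.012)&(q[:,2]>.107)]; print("wall y",np.percentile(s[:,1],[2,50,98]),np.median(s[:,2]))
a=L.reshape(-1,3)
s=a[(abs(a[:,0])<.045)&(abs(a[:,1]+.11)<.03)&(a[:,2]>.108)&(a[:,2]<.13)]; print("handle",len(s),np.percentile(s,[2,50,98],axis=0).round(4))
for sg in (-1,1):
    s=a[(abs(a[:,0]-sg*.067)<.012)&(abs(a[:,1]+.185)<.025)&(a[:,2]>.095)&(a[:,2]<.12)]; print("post",len(s),np.median(s,0).round(4),yawfit(s) if len(s)>3 else 0)
t=(abs(L[...,0])<.058)&(L[...,1]>.005)&(L[...,1]<.17)&(L[...,2]>.1045)&(L[...,2]<.12)
n,lab,st,ce=cv2.connectedComponentsWithStats(t.astype(np.uint8))
for i in range(1,n):
    if st[i,4]>25: print("chip",st[i,4],L[lab==i].mean(0).round(4),yawfit(L[lab==i]))
E
```

```text
lip- 332 yaw corr deg -0.25 x -0.0660019692520668 y range [-0.05737337  0.17688555] z 0.11257790847828059
lip+ 285 yaw corr deg -0.2 x 0.06112304757163058 y range [-0.05771041  0.17494162] z 0.11199763292086617
plate y [-0.00107783 -0.00028354  0.17660002  0.17722839] z 0.10075323084694277
wall y [-0.06609964 -0.06327159 -0.06143394] 0.1123938370979155
handle 216 [[-0.0296 -0.1176  0.1082]
 [-0.0018 -0.1104  0.1151]
 [ 0.027  -0.1056  0.1189]]
post 22 [-0.0678 -0.1851  0.1034] (array([ -67.5, -186.9]), array([6.9, 7.5]), 86.7)
post 25 [ 0.0661 -0.185   0.1048] (array([  65.6, -186.1]), array([7.3, 8.3]), 83.0)
chip 165 [0.0284 0.0227 0.1098] (array([29.2, 22.5]), array([27. , 28.4]), 40.5)
chip 168 [0.0189 0.0793 0.1096] (array([19.1, 79.8]), array([27.1, 28.4]), 65.9)
chip 166 [-0.0276  0.0361  0.11  ] (array([-28.2,  35.4]), array([27.4, 26.9]), 21.1)
chip 172 [-0.0323  0.0807  0.1098] (array([-32.1,  80.8]), array([26.9, 28. ]), 26.2)
```

Request:
move_arm --increments '[[[0, 0.097, -0.121, 0], [0, 0.097, -0.121, 0], [0, 0.097, -0.121, 0], [0, 0.097, -0.121, 0], [0, 0.097, -0.121, 0], [0, 0.097, -0.121, 0], [0, 0.097, -0.121, 0], [0, 0.097, -0.121, 0], [0, 0.097, -0.121, 0], [0, 0.097, -0.121, 0], [0, 0.097, -0.121, 0], [0, 0.097, -0.121, 0]]]'

```text
t: 2.5
tool_pos: [0.3618, -0.1483, 0.2456]
tool_rot: [0.956, 1.349, -0.956]
contact_force: [1.6, 0.2, -0.0]
opening: 0.0855
```

Request:
move_arm --increments '[[[0, 0.097, -0.121, 0], [0, 0.097, -0.121, 0], [0, 0.097, -0.121, 0], [0, 0.097, -0.121, 0], [0, 0.097, -0.121, 0], [0, 0.097, -0.121, 0], [0, 0.097, -0.121, 0], [0, 0.097, -0.121, 0], [0, 0.097, -0.121, 0], [0, 0.097, -0.121, 0], [0, 0.097, -0.121, 0], [0, 0.097, -0.121, 0], [0, 0, 0, 0.07], [0, 0, 0, 0.07], [0, 0, 0, 0.07], [0, 0, 0, 0.07], [0, 0, 0, 0.07], [0, 0, 0, 0.07], [0, 0, 0, 0.07], [0, 0, 0, 0.053]]]'

```text
t: 4.17
tool_pos: [0.515, 0.2892, 0.2453]
tool_rot: [1.58, 0.918, -1.58]
contact_force: [0.5, -0.1, -0.3]
opening: 0.0855
```

```bash
python3 - <<'E'
from m import *
o=ctrl.get_obs(); M=R.from_rotvec(o["tool_rot"]).as_matrix(); print(M.round(3),o["q"].round(2),np.degrees(np.arctan2(M[1,2],M[0,2])))
im,P=shot("wrist"); save(im,"w1.png")
for r in ctrl.trace("wrist","scraper")[:2]:
    m=r["region"]&(im["depth"]>0); print(r["score"],r["pixel"],im["pixels"][m].mean(0))
    for lo in (.06,.02):
        t=m&(P[...,2]>lo)&(P[...,2]<.08); print(lo,yawfit(P[t]),np.median(P[t],0), np.percentile(P[t],[1,99],axis=0).round(4))
E
```

```text
[[ 0.     0.869 -0.495]
 [-0.    -0.495 -0.869]
 [-1.     0.    -0.   ]] [ 0.39 -0.03  1.69 -0.    1.48  2.47] -119.68512510823852
0.88 [286.5, 215.5] [130.80963547  73.73012151  17.0247282 ]
0.06 (array([498.8, 414.3]), array([22.4, 65. ]), 63.9) [0.50723197 0.40806825 0.06992736] [[0.4683 0.3925 0.0602]
 [0.5299 0.4253 0.072 ]]
0.02 (array([498.5, 414.4]), array([ 29.8, 103.6]), 62.9) [0.50988708 0.40423514 0.04758767] [[0.451  0.3816 0.021 ]
 [0.5464 0.4306 0.0717]]
0.81 [203.5, 319.6] [139.34600484 134.25205811 127.42760291]
0.06 (array([517.3, 291.5]), array([22. , 66.2]), 60.2) [0.51932217 0.29030132 0.07015021] [[0.4881 0.2692 0.0656]
 [0.5481 0.3126 0.072 ]]
0.02 (array([518. , 291.2]), array([ 30. , 102.8]), 60.3) [0.52572891 0.28662795 0.06875787] [[0.4715 0.2576 0.0273]
 [0.5648 0.324  0.0718]]
```

View pics/w1.png

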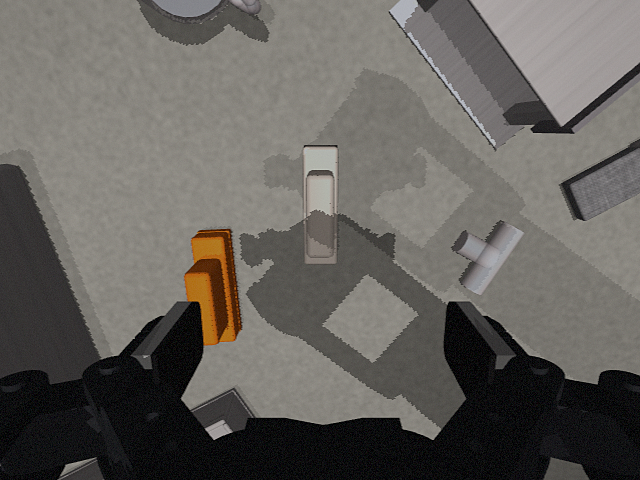

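The wrist picture shows the white scraper centred at pixel (205, 320) between the open fingers, with the orange one at (287, 215) clear of them. Now I'll grasp the white one.

Request:
move_arm --increments '[[[0.09, 0.0046, -0.0124, 0], [0.09, 0, 0, 0], [0.09, 0, 0, 0], [0.09, 0, 0, 0], [0.09, 0, 0, 0], [0.09, 0, 0, 0], [0.09, 0, 0, 0], [0.08, 0, 0, 0], [0.06, 0, 0, 0], [0, 0, 0, 0], [0, 0, 0, 0]]]' --gripper 0

```text
t: 5.18
tool_pos: [0.5169, 0.2911, 0.052]
tool_rot: [1.573, 0.922, -1.577]
contact_force: [-0.3, -0.2, 0.6]
opening: 0.0856
```

Request:
move_arm --increments '[[[0, 0, 0, 0], [0, 0, 0, 0], [0, 0, 0, 0], [0, 0, 0, 0], [0, 0, 0, 0], [0, 0, 0, 0], [0, 0, 0, 0], [0, 0, 0, 0], [0, 0, 0, 0], [0, 0, 0, 0], [0, 0, 0, 0], [0, 0, 0, 0]]]' --gripper 1 --squeeze 60

```text
t: 6.18
tool_pos: [0.518, 0.2915, 0.0537]
tool_rot: [1.577, 0.921, -1.575]
contact_force: [-1.2, -0.7, 5.5]
opening: 0.0209
```

Request:
move_arm --increments '[[[-0.05, 0, 0, 0], [-0.1, 0, 0, 0], [-0.1, 0, 0, 0], [-0.1, 0, 0, 0], [-0.1, 0, 0, 0], [-0.1, 0, 0, 0], [-0.1, 0, 0, 0], [-0.07, 0, 0, 0], [0, 0, 0, -0.06], [0, 0, 0, -0.06], [0, 0, 0, -0.06], [0, 0, 0, -0.06], [0, 0, 0, -0.06], [0, 0, 0, -0.06], [0, 0, 0, -0.06], [0, 0, 0, -0.048], [0, 0, 0, 0], [0, 0, 0, 0]]]'

```text
t: 7.68
tool_pos: [0.517, 0.2912, 0.232]
tool_rot: [1.045, 1.306, -1.047]
contact_force: [-0.3, 0.2, -3.1]
opening: 0.0212
```

```bash
cat > go.py <<'E'
from h import *
O=np.array([.5948,-.0415]); YAW=np.radians(12.4)
def st2w(x,y): c,s=np.cos(YAW),np.sin(YAW); return O+[c*x-s*y, s*x+c*y]
def info(xy=None,z=None,yaw=None):
    o=ctrl.get_obs(); M=R.from_rotvec(o["tool_rot"]).as_matrix(); p=o["tool_pos"]
    jy=np.degrees(np.arctan2(M[1,2],M[0,2]))
    c,s=np.cos(YAW),np.sin(YAW); d=p[:2]-O
    print("t",o["t"],"pos",p.round(4),"jaw",jy.round(2),"tilt",M[:,0].round(3),"station",(c*d[0]+s*d[1]).round(4),(-s*d[0]+c*d[1]).round(4),"F",o["contact_force"].round(1),"T",o["wrist_torque"].round(2),"op",o["opening"],"q",o["q"].round(2))
    if xy is not None:
        t=np.array([*xy,p[2] if z is None else z])-p; print("units",(M.T@t/.25).round(4),"turn",(0 if yaw is None else -((yaw-jy+180)%360-180)/90))
E
python3 - <<'E'
from go import *
info(st2w(0,.14),.175,-77.6)
E
```

```text
t 7.6833 pos [0.517  0.2912 0.232 ] jaw -77.39 tilt [-0.002 -0.001 -1.   ] station -0.0045 0.3416 F [-0.3  0.2 -3.1] T [-0.01  0.02  0.01] op 0.02120371071972134 q [ 0.39 -0.01  1.7   0.    1.45  1.74]
units [0.2283 0.0157 0.8064] turn 0.0023000959955617696
```

Request:
move_arm --increments '[[[0, 0.002, 0.1, 0], [0, 0.002, 0.1, 0], [0, 0.002, 0.1, 0], [0, 0.002, 0.1, 0], [0, 0.002, 0.1, 0], [0, 0.002, 0.1, 0], [0, 0.002, 0.1, 0], [0, 0.002, 0.106, 0.002], [0, 0, 0, 0], [0, 0, 0, 0]]]'

```text
t: 8.52
tool_pos: [0.5658, 0.0946, 0.2325]
tool_rot: [1.049, 1.304, -1.05]
contact_force: [-0.9, -0.4, -3.4]
opening: 0.021
```

```bash
python3 - <<'E'
from go import *
from m import yawfit
info(st2w(0,.14),.175,-77.6)
im,P=shot("wrist"); save(im,"w2.png")
for r in ctrl.trace("wrist","scraper")[:1]:
    m=r["region"]&(im["depth"]>0); q=P[m]; z=np.percentile(q[:,2],[2,50,98]); print(r["score"],z,yawfit(q),yawfit(q[q[:,2]>z[2]-.01]),)
im,P=shot("side"); save(im,"s2.png",(140,400,150,480),1.8)
for r in ctrl.trace("side","scraper")[:2]:
    m=r["region"]&(im["depth"]>0); q=P[m]; print(r["score"],r["pixel"],np.percentile(q,[1,50,99],axis=0).round(4))
E
```

```text
t 8.5167 pos [0.5658 0.0946 0.2325] jaw -77.68 tilt [-0.001  0.    -1.   ] station 0.0009 0.1392 F [-0.9 -0.4 -3.4] T [-0.02  0.04 -0.02] op 0.02102752237363393 q [ 0.04 -0.06  1.75  0.    1.46  1.39]
units [ 0.2301 -0.0036 -0.0031] turn -0.0008660465806567825
0.69 [0.20238952 0.24846891 0.25029517] (array([567. ,  94.6]), array([101.7,  50.5]), 12.5) (array([568.7,  95.6]), array([60.4, 22.1]), 12.2)
0.95 [219.0, 310.7] [[0.5115 0.0778 0.1771]
 [0.5502 0.1061 0.2049]
 [0.6105 0.1213 0.2474]]
0.85 [373.9, 254.7] [[ 0.4462  0.3972 -0.0014]
 [ 0.4823  0.4282  0.0309]
 [ 0.5457  0.4507  0.0704]]
```

View pics/s2.png

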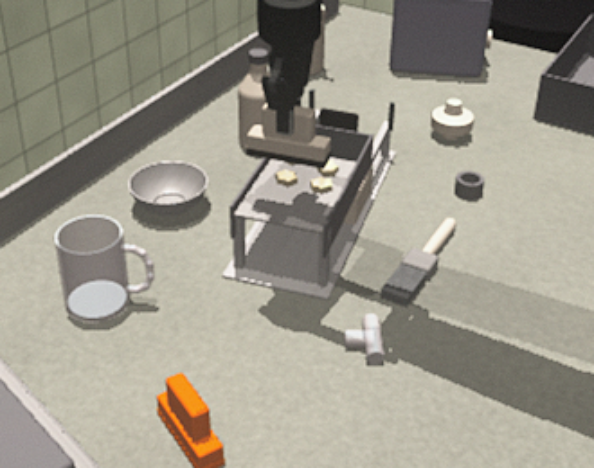

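View pics/w2.png

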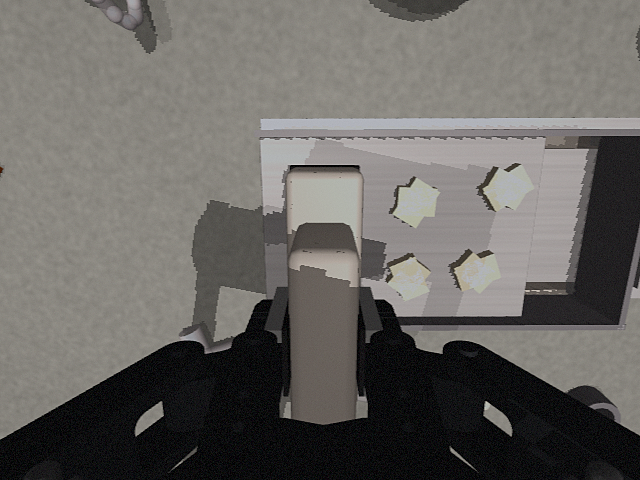

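The scraper hangs level and square above the plate, and the four chips sit ahead of it at (200, 415), (187, 507), (277, 408) and (270, 475). I'll use this view to measure how well it is centred sideways.

```bash
python3 - <<'E'
from go import *
im,P=shot("wrist"); c,s=np.cos(YAW),np.sin(YAW); d=P[...,:2]-O
L=np.dstack([c*d[...,0]+s*d[...,1],-s*d[...,0]+c*d[...,1],P[...,2]]).reshape(-1,3); L=L[im["depth"].ravel()>0]
for sg in (-1,1):
    t=L[(abs(L[:,0]-sg*.064)<.012)&(abs(L[:,2]-.112)<.004)&(L[:,1]>-.055)&(L[:,1]<.18)]
    if len(t)>20: print(sg,len(t),np.percentile(t[:,0],[2,50,98]),np.degrees(np.polyfit(t[:,1],t[:,0],1)[0]),np.median(t[:,2]))
t=L[(abs(L[:,0])<.055)&(L[:,1]>-.05)&(abs(L[:,2]-.1)<.003)]; print("plate",np.percentile(t[:,1],[.5,99.5]),np.median(t[:,2]))
t=L[(abs(L[:,0])<.06)&(L[:,1]>.11)&(L[:,1]<.17)&(abs(L[:,2]-.209)<.006)]; print("foot top",len(t),np.percentile(t,[1,50,99],axis=0).round(4))
E
```

```text
-1 1708 [-0.06423791 -0.06113429 -0.05974814] 0.07018998984968826 0.1120185691507266
1 2629 [0.06379361 0.0657008  0.06762251] 0.056511270293928106 0.11252659777090065
plate [0.0006156  0.17900368] 0.10047054015507242
foot top 4722 [[0.0137 0.1264 0.2048]
 [0.0418 0.141  0.2093]
 [0.0528 0.156  0.2137]]
```

Request:
move_arm --increments '[[[0.06, 0.004, 0, 0], [0.06, 0, 0, 0], [0.06, 0, 0, 0], [0.06, 0, 0, 0], [0.04, 0, 0, 0], [0.02, 0, 0, 0], [0.008, 0, 0, 0], [0.004, 0, 0, 0], [0.004, 0, 0, 0], [0, 0, 0, 0], [0, 0, 0, 0]]]'

```text
t: 9.68
tool_pos: [0.5673, 0.0959, 0.1547]
tool_rot: [1.047, 1.304, -1.046]
contact_force: [-0.0, -0.1, -2.8]
opening: 0.0213
```

Request:
move_arm --increments '[[[0.004, 0, 0, 0], [0.004, 0, 0, 0], [0, 0, 0, 0], [0, 0, 0, 0]]]'

```text
t: 10.02
tool_pos: [0.5675, 0.0959, 0.1537]
tool_rot: [1.047, 1.303, -1.045]
contact_force: [-2.7, -1.8, 6.0]
opening: 0.0211
```

Request:
move_arm --increments '[[[0, 0, 0.03, 0], [0, 0, 0.03, 0], [0, 0, 0.03, 0], [0, 0, 0.03, 0], [0, 0, 0.03, 0], [0, 0, 0.03, 0], [0, 0, 0.03, 0], [0, 0, 0.03, 0], [0, 0, 0.03, 0], [0, 0, 0.03, 0]]]'

```text
t: 10.85
tool_pos: [0.5842, 0.0233, 0.1536]
tool_rot: [1.05, 1.304, -1.043]
contact_force: [-1.5, 4.7, 5.6]
opening: 0.021
```

Request:
move_arm --increments '[[[0, 0, 0.03, 0], [0, 0, 0.03, 0], [0, 0, 0.03, 0], [0, 0, 0.03, 0], [0, 0, 0.03, 0], [0, 0, 0.03, 0], [0, 0, 0.03, 0], [0, 0, 0.03, 0], [0, 0, 0.03, 0], [0, 0, 0.03, 0], [0, 0, 0, 0], [0, 0, 0, 0]]]'

```text
t: 11.85
tool_pos: [0.6007, -0.0515, 0.1537]
tool_rot: [1.048, 1.301, -1.045]
contact_force: [0.3, 0.3, 5.9]
opening: 0.0211
```

```bash
python3 - <<'E'
from go import *
info(st2w(0,-.01))
im,P=shot("wrist"); save(im,"w3.png")
E
```

```text
t 11.85 pos [ 0.6007 -0.0515  0.1537] jaw -77.5 tilt [ 0.003 -0.001 -1.   ] station 0.0036 -0.011 F [0.3 0.3 5.9] T [ 0.11  0.17 -0.04] op 0.02105839672606139 q [-0.21  0.07  1.75 -0.    1.32  1.14]
units [-0.0001 -0.0145 -0.0041] turn 0
```

View pics/w3.png

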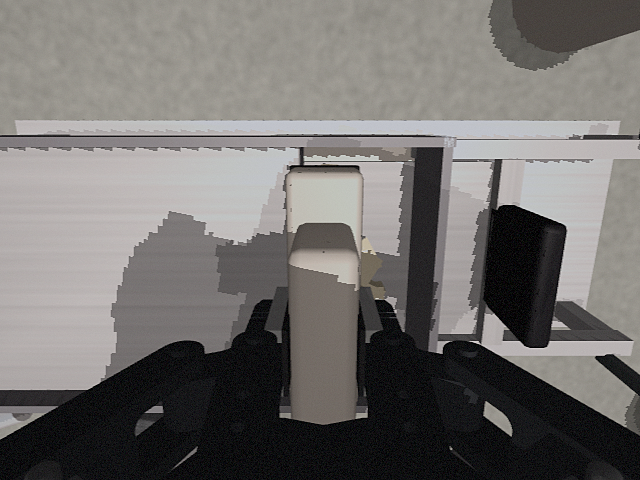

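The plate is clear and chip pieces show in the chute at (265, 372). Next I'll lift and check the chute.

Request:
move_arm --increments '[[[-0.02, 0, 0, 0], [-0.05, 0, 0, 0], [-0.08, 0, 0, 0], [-0.08, 0, 0, 0], [-0.08, 0, 0, 0], [-0.06, 0, 0, 0], [0, 0, -0.1, 0], [0, 0, -0.14, 0], [0, 0, -0.14, 0], [0, 0, -0.14, 0], [0, 0, -0.1, 0], [0, 0, 0, 0], [0, 0, 0, 0]]]'

```text
t: 12.98
tool_pos: [0.5652, 0.1018, 0.2443]
tool_rot: [1.044, 1.306, -1.045]
contact_force: [0.1, -1.0, -3.1]
opening: 0.0213
```

```bash
python3 - <<'E'
from go import *
info(st2w(0,.29),.0535,-77.6)
im,P=shot("top"); save(im,"t4.png",(160,300,230,470),3)
c,s=np.cos(YAW),np.sin(YAW); d=P[...,:2]-O
L=np.dstack([c*d[...,0]+s*d[...,1],-s*d[...,0]+c*d[...,1],P[...,2]])
for n in range(1):
  for r in ctrl.trace("top","flake%d_mid"%n):
    m=r["region"]&(im["depth"]>0); print(n,round(r["score"],2),r["pixel"],m.sum(),np.median(L[m],0).round(4))
t=(abs(L[...,0])<.062)&(L[...,1]>-.06)&(L[...,1]<-.001)
print(np.histogram(L[t][:,2],np.arange(.05,.12,.005)))
t&=(L[...,2]>.063)&(L[...,2]<.108)
n,lab,st,ce=cv2.connectedComponentsWithStats(t.astype(np.uint8))
for i in range(1,n):
    if st[i,4]>15: print(st[i,4],L[lab==i].mean(0).round(4),L[lab==i].min(0).round(3),L[lab==i].max(0).round(3))
E
```

```text
t 12.9833 pos [0.5652 0.1018 0.2443] jaw -77.31 tilt [-0.    -0.001 -1.   ] station 0.0019 0.1463 F [ 0.1 -1.  -3.1] T [-0.07 -0.04  0.  ] op 0.021344098686287633 q [ 0.05 -0.07  1.73 -0.    1.48  1.4 ]
units [ 0.763  -0.0043 -0.5753] turn 0.0032064578623848977
0 0.59 [232.1, 371.4] 45 [-0.0238 -0.0393  0.068 ]
0 0.5 [327.5, 334.7] 1188 [-0.1796  0.0827  0.0191]
(array([ 16, 679, 236, 101, 140, 186,  22,  40,   4,   2,   5,   7,  13]), array([0.05 , 0.055, 0.06 , 0.065, 0.07 , 0.075, 0.08 , 0.085, 0.09 ,
       0.095, 0.1  , 0.105, 0.11 , 0.115]))
82 [ 0.0354 -0.0137  0.0816] [ 0.023 -0.019  0.065] [ 0.052 -0.01   0.091]
397 [-0.0197 -0.0276  0.0732] [-0.05  -0.047  0.063] [ 0.012 -0.009  0.081]
```

View pics/t4.png

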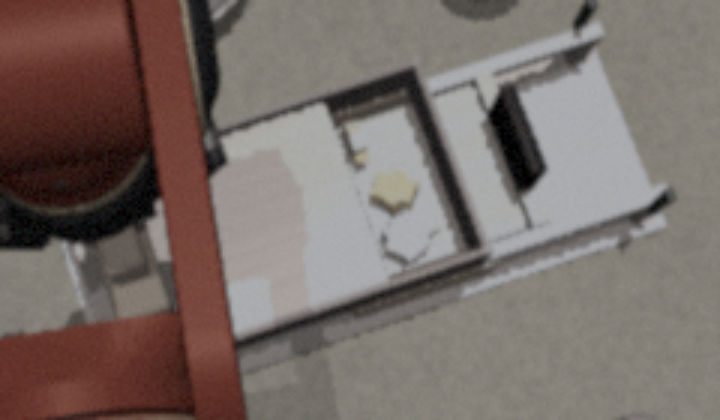

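```bash
python3 - <<'E'
from go import *
im,P=shot("wrist"); save(im,"w5.png",(100,380,240,640),1.9)
E
```

```text
(no output)
```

View pics/w5.png

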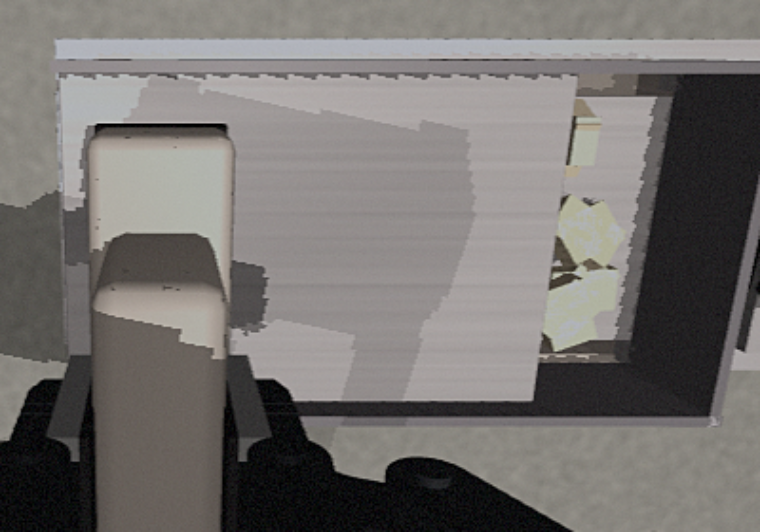

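The plate is bare. Three chips are clearly in the chute and a fourth is partly hidden beneath them. Now I'll set the scraper down.

Request:
move_arm --increments '[[[0, 0, -0.1, 0], [0, 0, -0.14, 0], [0, 0, -0.14, 0], [0, 0, -0.14, 0], [0, 0, -0.055, 0], [0.1, 0, 0, 0], [0.12, 0, 0, 0], [0.12, 0, 0, 0], [0.12, 0, 0, 0], [0.12, 0, 0, 0], [0.1, 0, 0, 0], [0.05, 0, 0, 0], [0.02, 0, 0, 0], [0, 0, 0, 0], [0, 0, 0, 0]]]'

```text
t: 14.38
tool_pos: [0.536, 0.2411, 0.0585]
tool_rot: [1.049, 1.303, -1.045]
contact_force: [-0.0, 0.3, -2.5]
opening: 0.0209
```

Request:
move_arm --increments '[[[0.008, 0, 0, 0], [0.006, 0, 0, 0], [0.004, 0, 0, 0], [0.004, 0, 0, 0], [0, 0, 0, 0], [0, 0, 0, 0]]]'

```text
t: 14.88
tool_pos: [0.5356, 0.2414, 0.0536]
tool_rot: [1.047, 1.304, -1.045]
contact_force: [-2.9, -1.1, 6.2]
opening: 0.021
```

Request:
move_arm --increments '[[[0, 0, 0, 0], [0, 0, 0, 0], [0, 0, 0, 0], [0, 0, 0, 0], [0, 0, 0, 0], [0, 0, 0, 0], [0, 0, 0, 0], [0, 0, 0, 0], [0, 0, 0, 0], [0, 0, 0, 0]]]' --gripper 0

```text
t: 15.72
tool_pos: [0.5345, 0.2411, 0.0512]
tool_rot: [1.046, 1.305, -1.047]
contact_force: [0.9, 0.0, -0.3]
opening: 0.085
```

Request:
move_arm --increments '[[[-0.04, 0, 0, 0], [-0.08, 0, 0, 0], [-0.12, 0, 0, 0], [-0.14, 0, 0, 0], [-0.14, 0, 0, 0], [-0.14, 0, 0, 0], [-0.1, 0, 0, 0], [0, 0, 0, 0], [0, 0, 0, 0]]]'

```text
t: 16.47
tool_pos: [0.5356, 0.2415, 0.2447]
tool_rot: [1.05, 1.302, -1.042]
contact_force: [-0.8, 0.7, -1.3]
opening: 0.0852
```

```bash
python3 - <<'E'
from go import *
info(st2w(.001,-.110),.17,-77.6)
im,P=shot("side"); 
for r in ctrl.trace("side","scraper")[:2]:
    m=r["region"]&(im["depth"]>0); q=P[m]; print(r["score"],r["pixel"],np.percentile(q,[1,50,99],axis=0).round(4))
E
```

```text
t 16.4667 pos [0.5356 0.2415 0.2447] jaw -77.46 tilt [ 0.005  0.002 -1.   ] station 0.003 0.2891 F [-0.8  0.7 -1.3] T [-0.03  0.05 -0.01] op 0.0851711040321994 q [ 0.3  -0.04  1.71 -0.    1.47  1.65]
units [ 0.2982 -0.0135  1.5964] turn 0.0015672003799945995
0.66 [374.2, 254.8] [[ 0.446   0.3997 -0.0014]
 [ 0.4818  0.4283  0.03  ]
 [ 0.545   0.4509  0.0707]]
0.6 [318.1, 285.5] [[ 0.482   0.2204 -0.0017]
 [ 0.5284  0.2507  0.0288]
 [ 0.5819  0.2669  0.0697]]
```

Request:
move_arm --increments '[[[0, -0.001, 0.1, 0], [0, -0.001, 0.14, 0], [0, -0.001, 0.14, 0], [0, -0.001, 0.14, 0], [0, -0.001, 0.14, 0], [0, -0.001, 0.14, 0], [0, -0.001, 0.14, 0], [0, -0.001, 0.14, 0], [0, -0.001, 0.14, 0], [0, -0.001, 0.14, 0], [0, -0.001, 0.14, 0], [0, -0.001, 0.095, 0], [0, 0, 0, 0], [0, 0, 0, 0], [0, 0, 0, 0]]]' --gripper 0.58

```text
t: 17.82
tool_pos: [0.6173, -0.1481, 0.2394]
tool_rot: [1.046, 1.308, -1.048]
contact_force: [0.8, 0.0, 0.1]
opening: 0.0359
```

```bash
python3 - <<'E'
from go import *
info(st2w(.001,-.110),.09,-77.6)
im,P=shot("wrist"); save(im,"w6.png")
c,s=np.cos(YAW),np.sin(YAW); d=P[...,:2]-O
L=np.dstack([c*d[...,0]+s*d[...,1],-s*d[...,0]+c*d[...,1],P[...,2]])
t=L[(abs(L[...,0])<.045)&(abs(L[...,1]+.11)<.03)&(L[...,2]>.108)&(L[...,2]<.125)]; print("handle",len(t),np.percentile(t,[1,50,99],axis=0).round(4))
for sg in (-1,1):
    t=L[(abs(L[...,0]-sg*.067)<.012)&(abs(L[...,1]+.185)<.02)&(abs(L[...,2]-.105)<.006)]
    if len(t)>5: print("post",len(t),np.percentile(t,[2,50,98],axis=0).round(4))
t=L[(abs(L[...,0])<.05)&(abs(L[...,1]+.062)<.012)&(abs(L[...,2]-.112)<.004)]
if len(t): print("wall",np.percentile(t,[2,50,98],axis=0).round(4))
E
```

```text
t 17.8167 pos [ 0.6173 -0.1481  0.2394] jaw -77.46 tilt [-0.003  0.002 -1.   ] station -0.0009 -0.109 F [0.8 0.  0.1] T [-0.07  0.   -0.01] op 0.03594071356585243 q [-0.35  0.08  1.59  0.    1.47  1.  ]
units [0.5974 0.0091 0.0056] turn 0.0015362316142752913
handle 1596 [[-0.0262 -0.1161  0.1117]
 [ 0.0039 -0.1102  0.1151]
 [ 0.0317 -0.1048  0.117 ]]
post 124 [[-0.0679 -0.1882  0.0995]
 [-0.0635 -0.1848  0.1049]
 [-0.0607 -0.1821  0.1064]]
post 153 [[ 0.0653 -0.1881  0.0996]
 [ 0.0689 -0.1841  0.105 ]
 [ 0.0725 -0.1821  0.1067]]
wall [[-0.0377 -0.0645  0.1086]
 [ 0.0082 -0.0627  0.1124]
 [ 0.0482 -0.0605  0.1137]]
```

View pics/w6.png

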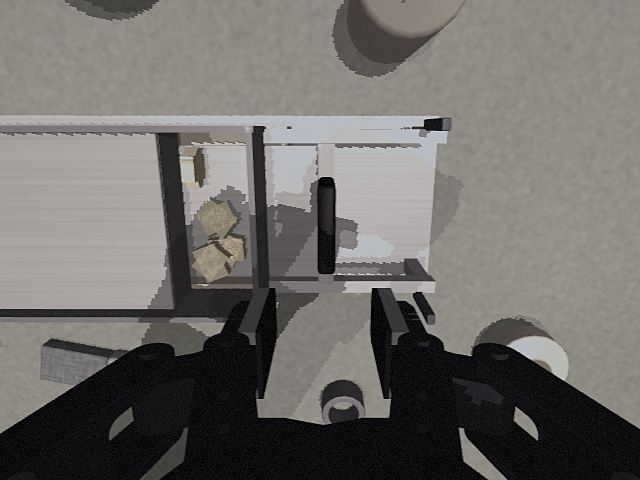

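All four chips show in the chute at (165, 190), (218, 217), (262, 212) and (247, 233). The black blade is at (225, 326), right between the jaws. I'll go down and grip it.

Request:
move_arm --increments '[[[0.05, 0.016, 0.005, 0], [0.1, 0, 0, 0], [0.1, 0, 0, 0], [0.1, 0, 0, 0], [0.1, 0, 0, 0], [0.08, 0, 0, 0], [0.05, 0, 0, 0], [0.017, 0, 0, 0], [0, 0, 0, 0], [0, 0, 0, 0]]]'

```text
t: 18.7
tool_pos: [0.623, -0.149, 0.093]
tool_rot: [1.046, 1.304, -1.045]
contact_force: [0.2, -0.6, 0.3]
opening: 0.0361
```

Request:
move_arm --increments '[[[0, 0, 0, 0], [0, 0, 0, 0], [0, 0, 0, 0], [0, 0, 0, 0], [0, 0, 0, 0], [0, 0, 0, 0], [0, 0, 0, 0], [0, 0, 0, 0]]]' --gripper 1 --squeeze 60

```text
t: 19.37
tool_pos: [0.6233, -0.1485, 0.0941]
tool_rot: [1.048, 1.303, -1.044]
contact_force: [-0.9, 4.2, 5.9]
opening: 0.0112
```

```bash
python3 - <<'E'
from go import *
info(st2w(.0035,-.185))
E
```

```text
t 19.3667 pos [ 0.6233 -0.1485  0.0941] jaw -77.46 tilt [ 0.002  0.001 -1.   ] station 0.0049 -0.1107 F [-0.9  4.2  5.9] T [ 0.66  0.16 -0.11] op 0.011152283943411162 q [-0.35  0.22  1.69  0.    1.23  1.  ]
units [-1.000e-04 -6.300e-03  2.973e-01] turn 0
```

Request:
move_arm --increments '[[[0, 0, 0.02, 0], [0, 0, 0.03, 0], [0, 0, 0.03, 0], [0, 0, 0.03, 0], [0, 0, 0.03, 0], [0, 0, 0.03, 0], [0, 0, 0.03, 0], [0, 0, 0.03, 0], [0, 0, 0.03, 0], [0, 0, 0.03, 0], [0, 0, 0.01, 0], [0, 0, 0, 0], [0, 0, 0, 0], [0, 0, 0, 0], [0, 0, 0, 0]]]'

```text
t: 20.62
tool_pos: [0.6392, -0.2203, 0.0942]
tool_rot: [1.049, 1.307, -1.044]
contact_force: [-4.6, 10.3, 8.6]
opening: 0.0111
```

```bash
cat > chk.py <<'E'
from go import *
import sys
info(st2w(.0035,-.185))
im,P=shot("wrist"); save(im,sys.argv[1])
def loc(P):
    c,s=np.cos(YAW),np.sin(YAW); d=P[...,:2]-O
    return np.dstack([c*d[...,0]+s*d[...,1],-s*d[...,0]+c*d[...,1],P[...,2]])
im2,P2=shot("top"); save(im2,"top_"+sys.argv[1],(150,290,300,500),3)
for nm,L in (("wrist",loc(P)),("top",loc(P2))):
    t=L[(abs(L[...,0])<.034)&(L[...,1]<-.12)&(L[...,1]>-.23)&(L[...,2]>.106)&(L[...,2]<.118)]
    if len(t)>5: print(nm,"handle",len(t),np.percentile(t,[2,50,98],axis=0).round(4).tolist())
    for sg in (-1,1):
        t=L[(abs(L[...,0]-sg*.067)<.012)&(abs(L[...,1]+.185)<.02)&(abs(L[...,2]-.105)<.006)]
        if len(t)>5: print(nm,"post",len(t),np.median(t,0).round(4))
    t=L[(abs(L[...,0])<.06)&(L[...,1]<-.002)&(L[...,1]>-.058)]; print(nm,"chute z",np.histogram(t[:,2],np.arange(0,.12,.01))[0])
E
python3 chk.py p7.png
```

```text
t 20.6167 pos [ 0.6392 -0.2203  0.0942] jaw -77.44 tilt [ 0.001  0.003 -1.   ] station 0.005 -0.1841 F [-4.6 10.3  8.6] T [ 1.18  0.42 -0.14] op 0.011110776821462519 q [-0.44  0.3   1.6   0.    1.25  0.91]
units [-0.     -0.006   0.0035] turn 0
wrist handle 7539 [[-0.0162, -0.1954, 0.1071], [0.0124, -0.1838, 0.1151], [0.0318, -0.1722, 0.1178]]
wrist post 591 [ 0.0689 -0.1852  0.1054]
wrist chute z [ 662 1899   51   45    5    0    0    0    0    0    0]
top post 18 [ 0.067  -0.1851  0.1059]
top chute z [446 597  50   0   0   0   0   0   0   0   0]
```

View pics/p7.png

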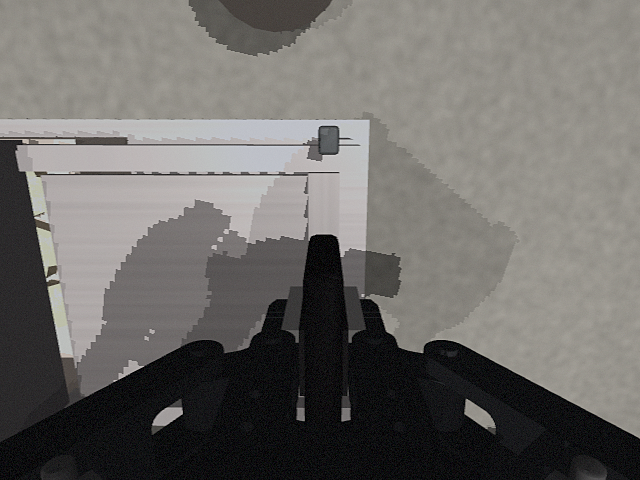

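View pics/top_p7.png

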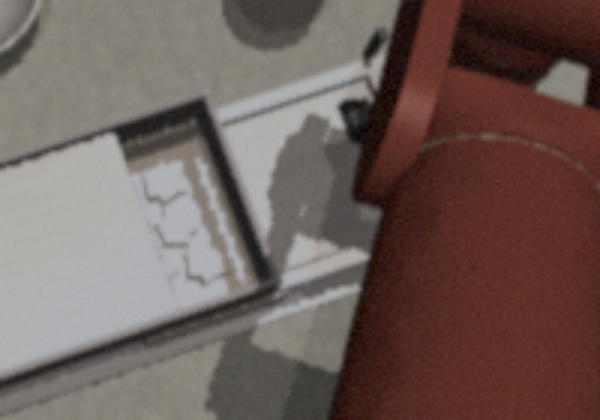

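```bash
python3 - <<'E'
from go import *
info()
c,s=np.cos(YAW),np.sin(YAW)
for cam in ("wrist","top","side"):
    im,P=shot(cam); d=P[...,:2]-O
    L=np.dstack([c*d[...,0]+s*d[...,1],-s*d[...,0]+c*d[...,1],P[...,2]])
    hsv=cv2.cvtColor(im["pixels"],cv2.COLOR_RGB2HSV)
    m=(hsv[...,0]>15)&(hsv[...,0]<40)&(hsv[...,1]>45)&(hsv[...,2]>70)&(abs(L[...,0])<.075)&(L[...,1]<.19)&(L[...,1]>-.2)&(im["depth"]>0)&(L[...,2]>.004)
    n,lab,st,ce=cv2.connectedComponentsWithStats(m.astype(np.uint8))
    for i in range(1,n):
        if st[i,4]>8: q=L[lab==i]; print(cam,st[i,4],ce[i].round(),np.median(q,0).round(3),q.min(0).round(3),q.max(0).round(3))
    for r in ctrl.trace(cam,"flake0_mid"):
        q=L[r["region"]&(im["depth"]>0)]; print(" net",round(r["score"],2),r["pixel"],len(q),np.median(q,0).round(3) if len(q) else 0)
E
```

```text
t 20.7167 pos [ 0.6392 -0.2202  0.0942] jaw -77.43 tilt [ 0.001  0.003 -1.   ] station 0.005 -0.1841 F [-4.1  9.9  8.6] T [ 1.18  0.46 -0.12] op 0.011272507345559082 q [-0.44  0.3   1.6   0.    1.25  0.91]
wrist 12 [ 42. 173.] [ 0.05  -0.038  0.012] [ 0.049 -0.038  0.009] [ 0.05  -0.037  0.015]
wrist 87 [ 42. 225.] [ 0.022 -0.033  0.013] [ 0.02  -0.065  0.009] [ 0.036 -0.027  0.061]
wrist 40 [ 52. 269.] [-0.003 -0.034  0.013] [-0.006 -0.036  0.009] [-0.    -0.032  0.018]
wrist 20 [ 53. 281.] [-0.011 -0.032  0.011] [-0.011 -0.039  0.009] [-0.009 -0.03   0.017]
 net 0.73 [301.3, 57.6] 595 [-0.02  -0.036  0.017]
top 77 [447. 118.] [ 0.034 -0.137  0.392] [ 0.017 -0.158  0.381] [ 0.062 -0.124  0.401]
side 87 [334. 108.] [ 0.024 -0.126  0.378] [ 0.009 -0.162  0.325] [ 0.062 -0.114  0.397]
side 11 [322. 107.] [ 0.069 -0.164  0.358] [ 0.068 -0.168  0.344] [ 0.07 -0.16  0.37]
side 71 [346. 142.] [-0.006 -0.154  0.273] [-0.032 -0.187  0.268] [ 0.039 -0.143  0.279]
```

The gate is at the mark, with handle and post y agreeing within 1.5 mm. The chips lie white and outlined in the pan at about (160, 185), (165, 230) and (205, 265). I'll count them properly before handing in.

```bash
python3 - <<'E'
from go import *
info()
c,s=np.cos(YAW),np.sin(YAW)
im,P=shot("wrist"); d=P[...,:2]-O
L=np.dstack([c*d[...,0]+s*d[...,1],-s*d[...,0]+c*d[...,1],P[...,2]])
t=L[(abs(L[...,0])<.06)&(L[...,1]<-.002)&(L[...,1]>-.058)&(L[...,2]>.022)&(L[...,2]<.06)]; print(len(t),np.percentile(t,[0,25,50,75,100],axis=0).round(3))
im,P=shot("top"); d=P[...,:2]-O
L=np.dstack([c*d[...,0]+s*d[...,1],-s*d[...,0]+c*d[...,1],P[...,2]])
m=(abs(L[...,0])<.062)&(L[...,1]<.02)&(L[...,1]>-.062)&(L[...,2]<.09)&(im["depth"]>0)
v,u=np.where(m); r=slice(v.min(),v.max()+1),slice(u.min(),u.max()+1); print(r)
A=np.clip(L[...,2][r]*1000,0,60)/60*255
A=cv2.resize(cv2.applyColorMap(A.astype(np.uint8),cv2.COLORMAP_JET),None,fx=8,fy=8,interpolation=0)
B=cv2.resize(cv2.convertScaleAbs(im["pixels"][r][...,::-1],alpha=1.4),None,fx=8,fy=8,interpolation=cv2.INTER_CUBIC)
o=np.hstack([A,B]); print(o.shape); cv2.imwrite("pics/cnt.png",o[:600,:800])
E
```

```text
t 21.0167 pos [ 0.6392 -0.2202  0.0941] jaw -77.44 tilt [ 0.001  0.003 -1.   ] station 0.005 -0.1841 F [-4.2  9.7  8.2] T [ 1.16  0.4  -0.03] op 0.011525520692739264 q [-0.44  0.3   1.6   0.    1.25  0.91]
84 [[-0.06  -0.054  0.022]
 [-0.06  -0.049  0.026]
 [-0.06  -0.046  0.031]
 [-0.06  -0.043  0.035]
 [-0.059 -0.038  0.043]]
(slice(np.int64(186), np.int64(265), None), slice(np.int64(339), np.int64(389), None))
(632, 800, 3)
```

View pics/cnt.png

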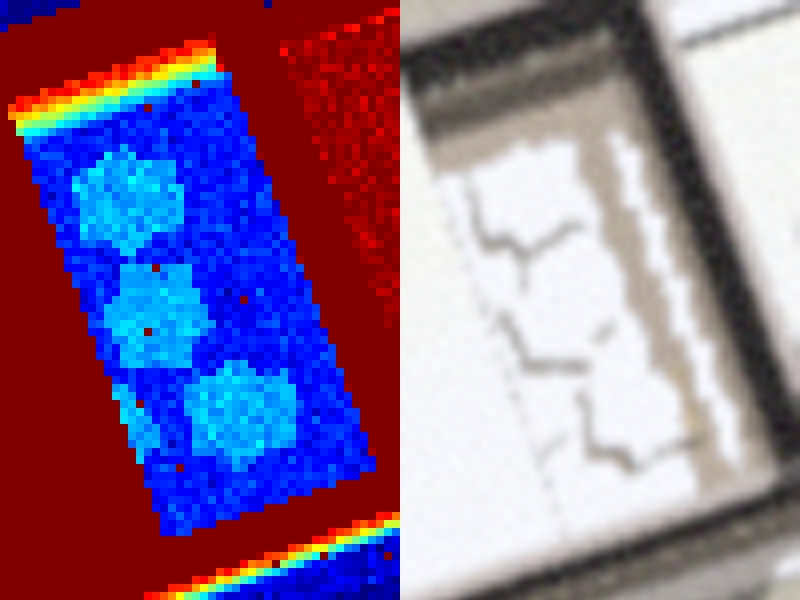

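The height map shows four separate chips flat in the pan at 17 mm, the fourth half under the plate edge. The gate is steady, so I'm handing in.

```bash
python3 -c "
from go import *
info(); print(ctrl.finish_job())"
```

```text
t 21.1167 pos [ 0.6392 -0.2202  0.0942] jaw -77.44 tilt [ 0.001  0.003 -1.   ] station 0.005 -0.1841 F [-4.1  9.5  7.7] T [ 1.18  0.4  -0.15] op 0.011246607706644998 q [-0.44  0.3   1.6   0.    1.25  0.91]
the job is handed in; nothing more can be done
None
```

I picked up the white scraper, wiped all four chips into the chute and stood the scraper upright on the worktop beyond the plate's far end. I then pulled the gate to the mark by its handle and handed the job in at about 21 s, still holding it.

**Gate:** at the last check the handle was within about 1.5 mm of the posts, so the joint was about 0.0735 m. The arm was still, with about 10 N of spring pull on the gripper.

**Scraper:** after release its measured height ran from 0 to 70 mm, which means it stands upright.

**Chips:** the plate was bare after the wipe. The depth map showed four chips flat in the pan. The fourth is half hidden under the plate edge, so I could not measure its centre directly.

**Not checked:** I did not measure the other objects again at the end. No move or picture suggested the arm touched any of them. No check failed or disagreed. Camera estimates of the station differed by 2–4 mm sideways, well within the clearances.

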